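Make up an Advent candle tray

ROBOT

A 6-joint arm with a two-finger parallel gripper is mounted at the origin on the work surface. World frame = base frame: x ahead of the robot, y to its left, z up, the work surface at z = 0. Lengths are in mm, angles in rad, forces in N, time in s.
With the tool pointing down it reaches from about 350 to 975 mm from the base axis. Payload 7.1 kg.
Tool frame: the origin (TCP) lies midway between the tips of the shut fingers; the grasp point (between the pads) lies ctrl.tcp_to_grasp behind it (ctrl.tcp_to_grasp is the distance from the TCP to the grasp point, in mm); z points along the fingers, y is the direction in which the jaws open and shut (so a half turn about z gives the same grasp; the last joint's range is limited). The gripper opens to 88 mm and grips with 3 to 60 N. Pads are 20 mm wide; open, the fingers measure 115 mm over their backs; the gripper's body (75 mm by 178 mm) begins 61 mm behind the grasp point.
Start: joints at [-1.35, 0.423, 1.63, -0, 1.089, -0.019], TCP at [148.462, -607.095, 222.675] pointing down, gripper open.
Joint ranges: [-3, 3], [-0.9, 2.11], [0.09, 2.58], [-1.31, 4.45], [0.11, 2.69], [-2.54, 2.54]. Speed limits (rad/s): [2.39, 2.39, 3.01, 3.14, 3.14, 3.14].

INTERFACE

Orientations are given as a rotation vector (axis times angle).
In Python, from workcell import ctrl gives the robot as it stands.
- The arm moves only by the tool play_rows, never from a script. Its argument "increments" is text: rows parted by semicolons, each of 5 numbers parted by spaces: the opening, from 0 (shut) to 1 (fully open), then the shift along the world's x, y, z in m, then the turn about the world's z in degrees. A call has 1 to 20 rows; each row shifts and turns the commanded pose from where the row before left it; what a row does not reach is not made up. A row lasts 1/10 s, in which the tool goes at most 50 mm and 8.59 degrees, less where a joint would pass 70% of its speed; a pose out of reach is approached as far as the arm can. A call is refused whole if a number of a shift passes 0.05 or a number of a turn 8.59, either way. A call with a gripper value outside its range is refused whole. The fingers move at their own pace and stop on an object; the grip force is fixed at half the most. Time passes only in rows, so rows that do not move let the fingers close. It gives the time, the measured TCP pose, the force and the opening at its end, in the units of the state.
- ctrl.get_obs(): the state, without advancing time (a new reading comes with each control period).
- ctrl.get_image(name): name is "scene" or "top" or "wrist"; returns a dict with "img" (480x640x3 uint8, red, green, blue), "range_z" (480x640 float32, mm along the optical axis (not along the pixel's ray), 0 where there is no reading), "vertical_fov" (degrees; the focal length in pixels is half the picture's height over the tangent of half this angle, whatever the lens; pixels are square), "cx", "cy" (the principal point, pixels), "k1" (the pictures are not rectified: a ray, as slopes to the right and down, at radius r is drawn at 1 + k1 r^2 times it, then the intrinsics apply), "origin" and "attitude" of the camera in the world. Camera axes: x right, y down, z forward; pixel columns grow to the right and rows downward; lengths in mm; the calibration is good to about 2 mm. A picture is of the moment at which its call begins.
- ctrl.close_job(): hands the job in, once; it reports no verdict.
The state is a dict: "t": time; "qpos": joint angles; "qvel": joint speeds; "joint_torque": joint torques, N m; "ee_pos": TCP position; "orientation": TCP orientation; "ft_force": force on the tool from outside, world axes, zero at the start; "moment": the same for the moment, N m; "width": finger opening in mm.
Only numpy, scipy, OpenCV 4.12 (cv2) and the standard library are available. Lean on these libraries where they do the work, as an engineer would, in place of code of your own. Each camera call takes 0.05 s, during which the arm holds its last target. There are 200 camera calls.

TASK

Make up the Advent tray: stand the thick candle upright in the wide iron dish and the slim candle upright in the narrow one, setting them down rather than dropping them. On the bare wood of the tray, stand the large pine cone on its base midway between the two dishes, the small pine cone on its base midway between the wide dish and the little wooden fir, and put the walnut midway between the narrow dish and the fir. Leave the spool of twine where it is.

Things in the scene. Friction and masses are not known exactly. Their poses are not given: they have to be found in the camera images.
- tray: Round flat brown wooden tray, 290 mm across, 14 mm thick, no rim, fixed to the table. Origin: centre of its underside, z up; its top is at z = 14 mm. The wide dish, the narrow dish and the fir stand on it, each 98 mm from its centre, at the corners of an equal-sided triangle of 170 mm side; which stands at which corner, and how the tray is turned, varies.
- wide_dish: The wider of the two black iron candle dishes, fixed on the tray: 78 mm across, 10 mm high, floor 4 mm thick, inside about 72 mm across between its 3 mm rims (rim stands 6 mm above the floor). Origin: centre of its underside (on the tray's top).
- narrow_dish: The narrower black iron candle dish, fixed on the tray: 60 mm across, 10 mm high, floor 4 mm thick, inside about 53 mm across between its 3 mm rims. Origin: centre of its underside (on the tray's top).
- fir: Little pale turned-wood fir tree of three tiers, glued to the tray: 58 mm across at its widest, 76 mm high. Origin: centre of its underside (on the tray's top).
- thick_candle: Ivory pillar candle, the thicker and lower one: diameter 56 mm, 90 mm high, about 0.2 kg, standing upright. A thin wick shows on top (8 mm, not solid). Origin: centre of its underside, z along its axis.
- slim_candle: Ivory pillar candle, the slimmer and taller one: diameter 38 mm, 120 mm high, about 0.12 kg, standing upright. Wick as on the other. Origin: centre of its underside, z along its axis.
- large_cone: The larger loose brown pine cone, standing on its flat base (30 mm across), tip up: 76 mm high, 52 mm across from 18 to 40 mm above its base, tapering above, 35 g. Origin: centre of its base, z along its axis.
- small_cone: The smaller loose brown pine cone, standing on its flat base (21 mm across), tip up: 48 mm high, 37 mm across from 12 to 25 mm above its base, tapering above, 15 g. Origin: centre of its base, z along its axis.
- walnut: The single loose walnut on the table (not those in the crate), standing on its small flat end: 38 mm across at mid height, 41 mm high, 14 g. Origin: its middle, 20 mm above the flat end. It rolls if knocked.
- twine_spool: Spool of brown jute twine on a cardboard core, loose, standing upright: 53 mm across, 74 mm high. Not part of the tray; leave it alone. Origin: centre of its underside.
Not all that is in view belongs to the job. Leave any pink or turquoise look-alike of the walnut alone.

How it is judged (in metres and radians):
At the end, for the whole second after the job is handed in: Candles on the floors of their dishes, upright (0.08 rad), within 12 mm of the dish centres. Cones (upright, 0.2 rad) and walnut on the tray, each within 15 mm of its midpoint between the named dishes or fir. All released, at rest; spool moved under 15 mm (horizontal distance between thick_candle and wide_dish below 0.012 m and z of thick_candle in the frame of wide_dish between 0.001 and 0.007 m and angle between each of thick_candle, slim_candle's own z axis and vertical below 0.08 rad and horizontal distance between slim_candle and narrow_dish below 0.012 m and z of slim_candle in the frame of narrow_dish between 0.001 and 0.007 m and horizontal distance between large_cone and wide_dish between 0.0695 and 0.101 m and horizontal distance between large_cone and narrow_dish between 0.0695 and 0.101 m and horizontal distance between large_cone and tray between 0.0335 and 0.0645 m and z of large_cone in the frame of tray between 0.01 and 0.018 m and angle between each of large_cone, small_cone's own z axis and vertical below 0.2 rad and horizontal distance between small_cone and wide_dish between 0.0695 and 0.101 m and horizontal distance between small_cone and fir between 0.0695 and 0.101 m and horizontal distance between small_cone and tray between 0.0335 and 0.0645 m and z of small_cone in the frame of tray between 0.01 and 0.018 m and horizontal distance between walnut and narrow_dish between 0.0695 and 0.101 m and horizontal distance between walnut and fir between 0.0695 and 0.101 m and horizontal distance between walnut and tray between 0.0335 and 0.0645 m and z of walnut in the frame of tray between 0.028 and 0.04 m and linear speed of each of thick_candle, slim_candle, large_cone, small_cone, walnut below 0.02 m/s and distance of twine_spool from where it was at the start of the episode below 0.015 m); the robot touches nothing.
It fails at once if the twine spool is pushed from its place or tipped (distance of twine_spool from where it was at the start of the episode above 0.015 m or angle between twine_spool's own z axis and vertical above 0.2 rad).
It fails at once if the thick candle is dropped (falls freely, faster than 0.6 m/s, that is from about 2 cm) (contact force between thick_candle and anything else below 0.02 N and linear speed of thick_candle above 0.6 m/s).
It fails at once if the slim candle is dropped (falls freely, faster than 0.6 m/s, that is from about 2 cm) (contact force between slim_candle and anything else below 0.02 N and linear speed of slim_candle above 0.6 m/s).
It also fails if it takes over 128 s, if anything falls off the work surface, if the arm or the gripper's body presses on something with over 40 N, if the wrist force passes 120 N, or if a joint passes its speed limit or range.

## Working session

There is one attempt and no reset: what is moved stays moved. The work goes in short steps, Python scripts to look and compute and a tool call to move; the robot and the scene stay as the last step left them, time stands still between calls to the robot, and variables do not carry over. Pictures are saved under pics/ and viewed, on a budget of 14 in all, crops included, one or two more only if the job needs it, and the job is handed in when it is done.

Besides the shell and the picture viewer there is one more tool, called as name(argument=value, ...), one argument or row to a line, values as JSON. play_rows: Moves the arm, as the interface text tells. Its arguments: {"type":"object","properties":{"increments":{"type":"string"}},"required":["increments"]}

```bash
mkdir -p pics; cat > h.py <<'E'
import numpy as np, cv2
from scipy.spatial.transform import Rotation as R
from workcell import ctrl
def grab(name, fn=None):
    d=ctrl.get_image(name); np.save(f'pics/{name}.npy',d,allow_pickle=True)
    if fn: cv2.imwrite('pics/'+fn,d['img'][:,:,::-1])
    return d
def load(name): return np.load(f'pics/{name}.npy',allow_pickle=True).item()
def att(d):
    a=np.array(d['attitude'],float)
    return a if a.shape==(3,3) else R.from_rotvec(a).as_matrix()
def rays(d,uv):
    f=240/np.tan(np.radians(d['vertical_fov'])/2)
    p=(np.atleast_2d(uv).astype(float)-[d['cx'],d['cy']])/f; q=p.copy()
    for _ in range(20): q=p/(1+d['k1']*(q**2).sum(1,keepdims=True))
    return np.c_[q,np.ones(len(q))]
def at_z(d,uv,z):
    r=rays(d,uv)@att(d).T; o=np.array(d['origin'])
    return o+r*((z-o[2])/r[:,2])[:,None]
def cloud(d):
    v,u=np.mgrid[:480,:640]; uv=np.c_[u.ravel(),v.ravel()]
    P=rays(d,uv)*d['range_z'].reshape(-1,1)
    W=P@att(d).T+np.array(d['origin']); W[d['range_z'].ravel()==0]=np.nan
    return W.reshape(480,640,3)
E
python3 - <<'E'
from h import *
for n in('top','scene'):
    d=grab(n,n+'0.png'); print(n,d['origin'],d['attitude'],d['vertical_fov'],d['k1'],d['cx'],d['cy'])
o=ctrl.get_obs(); print(o, ctrl.tcp_to_grasp)
E
```

```text
top [ 364.46830823  -25.20451496 1238.6929173 ] [-2.13192766  2.14232513 -0.1138615 ] 51.801781117331025 -0.12933574075945248 320.9635979916056 237.7443365969489
scene [1155.44444029  392.30622275  591.91952851] [-1.19691296 -2.18421402  1.11507298] 57.45837152767226 -0.09296193836055971 318.9940353681762 227.39084004062192
{'t': 0.1, 'qpos': array([-1.34998849e+00,  4.23770623e-01,  1.63056096e+00,  2.07156461e-05,
        1.08860110e+00, -1.89875631e-02]), 'qvel': array([ 0.00199891, -0.0011344 , -0.00270273, -0.00034647,  0.00075094,
       -0.0003096 ]), 'joint_torque': array([-3.29379463e-04, -5.45612848e+01, -2.74324554e+01,  6.45139511e-02,
        1.87957508e-02, -3.33717071e-05]), 'ee_pos': array([ 148.37380214, -606.64318008,  221.99622832]), 'orientation': array([-3.11771510e+00, -3.75593236e-01,  1.83295716e-04]), 'ft_force': array([ 0.20109661, -0.11595787,  0.05211306]), 'moment': array([-0.04871786,  0.04704199,  0.01469796]), 'width': 87.66614910769384} 18.700000000000003
```

View pics/top0.png

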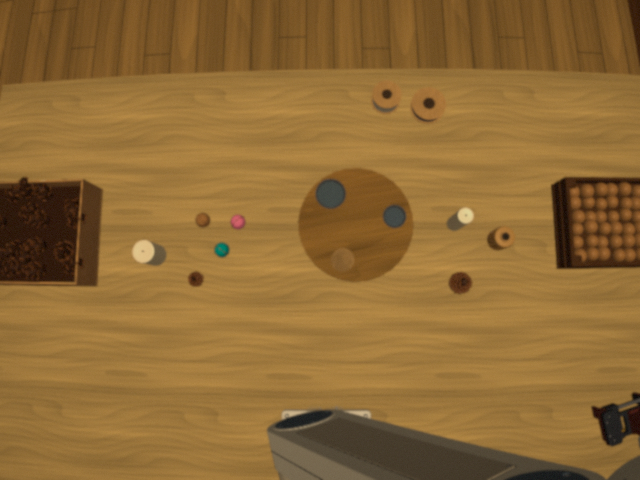

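View pics/scene0.png

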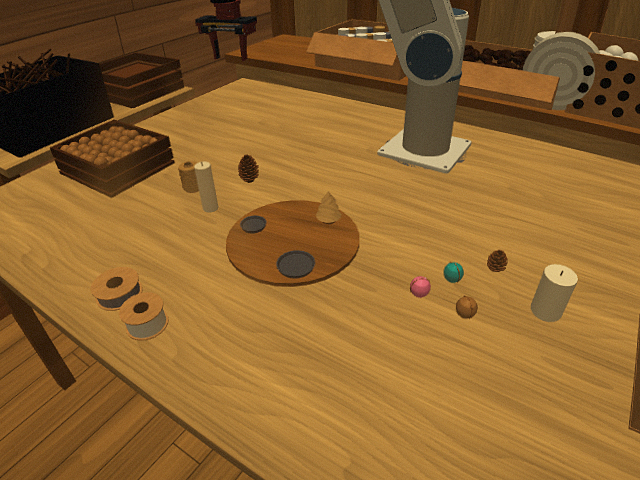

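The top view shows the tray at (356,225), wide dish (331,194), narrow dish (395,216) and fir (343,259). Around it are the thick candle (144,252), slim candle (466,215), large cone (460,282), small cone (195,279) and twine spool (503,237). There are three walnut-like balls: (203,220) brown, (238,221) pink and (222,250) turquoise. The brown one fits the description, and I'll confirm it in a crop.

```bash
python3 - <<'E'
from h import *
d=load('top'); W=cloud(d)
s=load('scene'); S=cloud(s)
print('table z',np.nanmedian(W[130:160,150:500,2]),np.nanmedian(S[300:330,200:380,2]))
top=dict(thick=(144,252,90),small=(195,279,48),walnut=(203,220,41),pink=(238,221,40),turq=(222,250,40),slim=(466,215,120),spool=(503,237,74),large=(460,282,76),fir=(343,259,90))
def fit(W,c,r,zlo):
    m=(np.hypot(W[...,0]-c[0],W[...,1]-c[1])<r)&(W[...,2]>zlo)
    P=W[m]; 
    if len(P)<5: return len(P)
    (cx,cy),rad=cv2.minEnclosingCircle(P[:,:2].astype(np.float32))
    return len(P),np.round(P.mean(0),1),round(np.nanmax(P[:,2]),1),'mec',round(cx,1),round(cy,1),round(rad,1)
for k,(u,v,h) in top.items():
    c=at_z(d,(u,v),h*.8)[0]
    print(k,c.round(),fit(W,c,45,max(h*.35,26 if k=='fir' else 12)),fit(S,c,45,max(h*.35,26 if k=='fir' else 12)))
# colour segmentation of tray & dishes in top
hsv=cv2.cvtColor(d['img'],cv2.COLOR_RGB2HSV)
m=((d['img'].max(2)<85)).astype(np.uint8)
for nm,(u,v) in dict(wide=(331,194),narrow=(395,216)).items():
    b=np.zeros_like(m); b[v-25:v+25,u-25:u+25]=(hsv[v-25:v+25,u-25:u+25,0]>70)
    n,l,st,ce=cv2.connectedComponentsWithStats(b); i=1+st[1:,4].argmax()
    print(nm,ce[i],st[i],at_z(d,ce[i],22)[0].round(1))
T=at_z(d,[(356,168),(356,282),(298,225),(413,225)],14);print(T.round())
im=cv2.resize(d['img'][150:310,120:280],(480,480),interpolation=cv2.INTER_CUBIC)
im2=cv2.resize(s['img'][230:330,390:590],(800,400))
im=np.hstack([cv2.resize(im,(400,400)),cv2.resize(s['img'][235:335,410:510],(400,400),interpolation=cv2.INTER_CUBIC)])
cv2.imwrite('pics/crop1.png',im[:,:,::-1])
E
```

```text
table z 0.5004049406159083 -0.7843276601470279
thick [492. 442.  72.] (591, array([490.7, 430.4,  80.8]), np.float64(96.2), 'mec', 493.1, 436.6, 29.3) (1402, array([505.6, 435.2,  71.3]), np.float64(97.5), 'mec', 492.7, 435.5, 29.4)
small [428. 321.  38.] (183, array([428.5, 321.5,  36.3]), np.float64(51.6), 'mec', 429.5, 324.2, 19.0) (273, array([436.3, 324.3,  32. ]), np.float64(48.5), 'mec', 431.6, 323.2, 18.3)
walnut [577. 307.  33.] (169, array([578.5, 308.2,  32.8]), np.float64(46.8), 'mec', 580.7, 312.0, 19.1) (353, array([587. , 311.2,  29.2]), np.float64(41.0), 'mec', 580.3, 310.5, 19.0)
pink [573. 218.  32.] (178, array([572.7, 217.8,  33.3]), np.float64(43.9), 'mec', 574.6, 219.6, 19.2) (313, array([581.2, 222.3,  28.8]), np.float64(40.7), 'mec', 573.7, 219.6, 19.2)
turq [501. 257.  32.] (182, array([502. , 257.5,  33.4]), np.float64(44.2), 'mec', 502.1, 259.3, 19.4) (286, array([511. , 260.5,  28.8]), np.float64(39.7), 'mec', 503.5, 258.6, 19.1)
slim [ 573. -334.   96.] (336, array([ 564.8, -319.9,  102.8]), np.float64(131.9), 'mec', 568.9, -324.9, 19.6) (557, array([ 575
[... 155 characters left out ...]
c', 525.4, -431.9, 27.5) (363, array([ 537.1, -424.8,   55.1]), np.float64(74.2), 'mec', 528.7, -432.0, 27.0)
large [ 417. -322.   61.] (392, array([ 416.1, -323. ,   55.7]), np.float64(78.8), 'mec', 416.8, -328.0, 26.7) (332, array([ 424.1, -322.5,   50.2]), np.float64(75.0), 'mec', 418.0, -328.5, 27.2)
fir [473. -43.  72.] (357, array([474.3, -40.2,  58.2]), np.float64(92.0), 'mec', 476.0, -40.5, 28.6) (430, array([485.6, -37.7,  54.1]), np.float64(86.8), 'mec', 479.2, -41.5, 25.3)
wide [331. 196.] [331 196   1   1   1] [636.9 -14.9  22. ]
narrow [394.56 220.  ] [388 216  14   7  25] [ 574.5 -173.1   22. ]
[[ 711.  -79.   14.]
 [ 421.  -75.   14.]
 [ 565.   69.   14.]
 [ 563. -220.   14.]]
```

View pics/crop1.png

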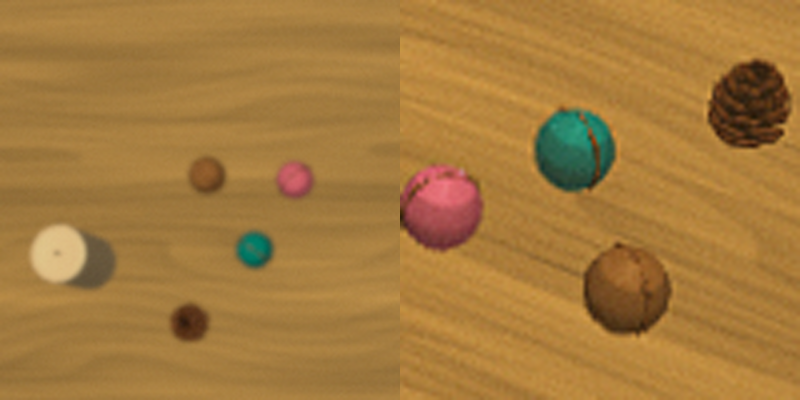

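The crop shows three balls: plain brown walnut at left-panel (207,175), pink (295,180) and turquoise (255,249). The brown one, top-view pixel (203,220), is the walnut. The small cone is at left-panel (190,322). Next I'll refine the dishes and tray.

```bash
python3 - <<'E'
from h import *
def comp(b,u,v):
    n,l,st,ce=cv2.connectedComponentsWithStats(b.astype(np.uint8)); i=l[v,u]
    c,_=cv2.findContours((l==i).astype(np.uint8),0,cv2.CHAIN_APPROX_NONE); c=max(c,key=len)[:,0]
    return st[i],c
est={}
for n,pts in dict(top=dict(wide=(331,194),narrow=(395,216)),scene=dict(wide=(296,264),narrow=(254,224))).items():
    d=load(n); I=d['img'].astype(int); b=I[...,0]<I[...,2]+18
    for k,(u,v) in pts.items():
        st,c=comp(b,u,v); P=at_z(d,c,24)[:,:2]
        e=cv2.fitEllipse(P.astype(np.float32)); print(n,k,st,I[v,u],np.round(e[0],1),np.round(e[1],1)); est[n,k]=np.array(e[0])
d=load('top');I=cv2.medianBlur(d['img'],5).astype(int)
# tray edge radial search
c0=np.array([356,225]);pts=[]
for a in np.radians(np.arange(0,360,4)):
    r=np.arange(50,66,.5); uv=c0+np.c_[np.cos(a)*r,np.sin(a)*r]
    g=I[np.round(uv[:,1]).astype(int),np.round(uv[:,0]).astype(int)].sum(1).astype(float)
    pts.append(uv[1+np.argmax(g[3:]-g[:-3])])
P=at_z(d,pts,14)[:,:2].astype(np.float32); e=cv2.fitEllipse(P); print('tray',e)
w,nr,f=(est['top','wide']+est['scene','wide'])/2,(est['top','narrow']+est['scene','narrow'])/2,np.array([477,-41])
print('sides',*[round(np.hypot(*x)) for x in(w-nr,w-f,nr-f)],'cent',(w+nr+f)/3)
print('mid large',(w+nr)/2,'small',(w+f)/2,'walnut',(nr+f)/2)
E
```

```text
top wide [317 180  28  28 598] [69 74 68] [643.5 -12.8] [67.6 68.4]
top narrow [384 206  21  21 343] [70 72 70] [ 584.7 -172. ] [49.8 51. ]
scene wide [285 261  16   9  40] [72 63 58] [656.1 -12.1] [22.5 24.6]
scene narrow [     0      0    640    480 295157] [74 62 51] [-980.  -210.1] [3860.5 7664.8]
tray ((567.2805786132812, -75.52784729003906), (285.25286865234375, 287.36309814453125), 70.38780975341797)
sides 866 175 691 cent [309.71268717 -81.49686273]
mid large [ 226.06903076 -101.74529409] small [563.40486145 -26.71675253] walnut [ 139.66416931 -116.02854156]
```

play_rows(
  increments="1 0.027 -0.0 0 5.6;1 0.027 0.031 0 5.6;1 0.027 0.031 0 5.6;1 0.027 0.031 0 5.6;1 0.027 0.031 0 5.6;1 0.027 0.031 0 5.6;1 0.027 0.031 0 5.6;1 0.027 0.031 0 5.6;1 0.027 0.031 0 5.6;1 0.027 0.031 0 5.6;1 0 0 -0.03 0;1 0 0 -0.03 0;1 0 0 0 0;1 0 0 0 0",
)

```text
t: 1.5
ee_pos: [418.2, -327.9, 162.6]
orientation: [-2.576, -1.795, 0.001]
ft_force: [0.3, -0.2, 1.2]
width: 87.7
```

```bash
python3 - <<'E'
from h import *
o=ctrl.get_obs(); M=R.from_rotvec(o['orientation']).as_matrix(); print(o['ee_pos'].round(1),'jaw',np.degrees(np.arctan2(M[1,1],M[0,1])).round(1),o['qpos'].round(2),o['ft_force'])
d=grab('wrist','w1.png'); print(d['origin'],d['vertical_fov'])
E
```

```text
[ 418.2 -327.9  162.6] jaw -20.3 [-0.69  0.37  1.88  0.    0.89 -0.33] [ 0.30878215 -0.15003833  1.17439852]
[ 442.50615596 -260.93949908  325.50298415] 62.45149748492014
```

View pics/w1.png

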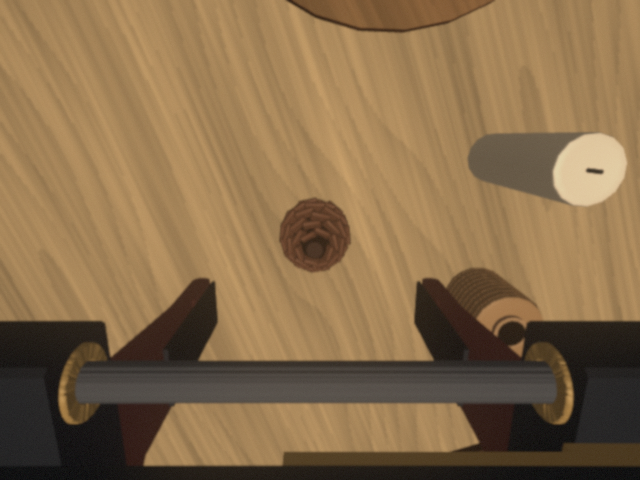

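The wrist view shows the large cone at (315,235), between the fingers. The slim candle top is at (590,170) and the spool at (495,310).

```bash
python3 - <<'E'
from h import *
d=load('wrist'); print(at_z(d,[(315,235),(315,248)],30).round(1),at_z(d,(315,248),74).round(1),'slim',at_z(d,(590,170),120).round(1)); print(d['k1'])
E
```

```text
[[ 415.8 -330.5   30. ]
 [ 412.1 -340.3   30. ]] [[ 416.7 -328.5   74. ]] slim [[ 567.5 -325.9  120. ]]
0.004708488600981226
```

play_rows(
  increments="1 -0.001 -0.001 -0.03 0;1 0 0 -0.03 0;1 0 0 -0.03 0;1 0 0 -0.03 0;1 0 0 -0.02 0;1 0 0 -0.009 0;0 0 0 0 0;0 0 0 0 0;0 0 0 0 0;0 0 0 0 0;0 0 0 0 0;0 0 0 0 0;0 0 0 0 0;0 0 0 0.01 0;0 0 0 0.03 0;0 0 0 0.03 0;0 0 0 0.03 0",
)

```text
t: 3.25
ee_pos: [417.2, -328.8, 115.1]
orientation: [-2.577, -1.796, 0.0]
ft_force: [0.5, 0.2, -0.6]
width: 51.6
```

play_rows(
  increments="0 0.0246 0.0295 0 0;0 0.0246 0.0295 0 0;0 0.0246 0.0295 0 0;0 0.0246 0.0295 0 0;0 0.0246 0.0295 0 0;0 0.0246 0.0295 0 0;0 0.0246 0.0295 0 0;0 0.0246 0.0300 0 0;0 0 0 -0.03 0;0 0 0 -0.03 0;0 0 0 -0.01 0;0 0 0 -0.01 0;0 0 0 0 0;0 0 0 0 0",
)

```text
t: 4.65
ee_pos: [614.8, -93.0, 34.6]
orientation: [2.577, 1.795, 0.001]
ft_force: [0.5, -0.1, -0.5]
width: 52.1
```

play_rows(
  increments="0 0 0 -0.003 0;0 0 0 -0.002 0;0 0 0 0 0;0.8 0 0 0 0;0.8 0 0 0 0;0.8 0 0 0 0;0.8 0 0 0 0;0.8 0 0 0.02 0;0.8 0 0 0.04 0;0.8 0 0 0.04 0;1 -0.0167 0.0378 0 0;1 -0.0167 0.0378 0 0;1 -0.0167 0.0378 0 0;1 -0.0167 0.0378 0 0;1 -0.0167 0.0378 0 0;1 -0.0167 0.0378 0 0;1 -0.0167 0.0378 0 0;1 -0.0167 0.0378 0 0;1 -0.0167 0.0378 0 0;1 -0.0167 0.0378 0 0",
)

```text
t: 6.65
ee_pos: [446.4, 286.9, 128.9]
orientation: [2.577, 1.796, 0.001]
ft_force: [0.8, 0.3, -0.5]
width: 87.7
```

play_rows(
  increments="1 -0.0173 0.0378 0 0;1 0 0 0 0;1 0 0 0 0;1 0 0 0 0",
)

```text
t: 7.05
ee_pos: [430.1, 322.4, 128.6]
orientation: [2.578, 1.795, -0.001]
ft_force: [-0.3, 0.1, 0.4]
width: 87.8
```

```bash
python3 - <<'E'
from h import *
o=ctrl.get_obs(); print(o['ee_pos'].round(1),o['qpos'].round(2))
d=grab('wrist','w2.png'); t=grab('top')
im=np.hstack([d['img'],cv2.resize(t['img'][140:310,270:440],(480,480))]); cv2.imwrite('pics/m2.png',cv2.resize(im,(800,343),interpolation=cv2.INTER_AREA)[:,:,::-1])
E
```

```text
[430.1 322.4 128.6] [ 0.62  0.43  1.89 -0.    0.82  0.98]
```

View pics/m2.png

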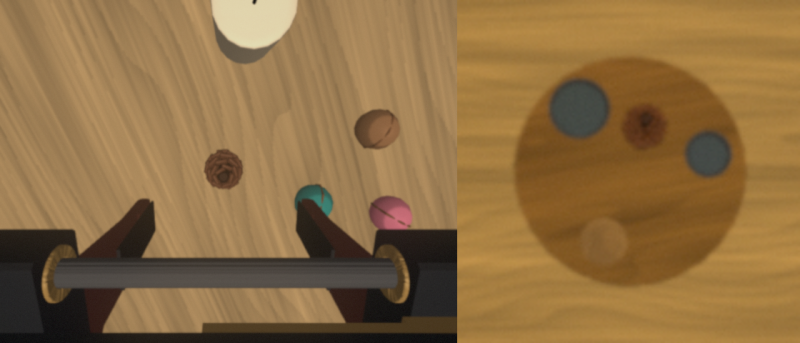

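The large cone stands at its midpoint in the top panel. In the wrist panel the small cone is at about full-resolution (314,237) and turquoise at (440,284), which looks close to the right finger, so I'll check the clearance.

```bash
python3 - <<'E'
from h import *
d=load('wrist'); print(at_z(d,(313.6,236.6),20).round(1),at_z(d,(313.6,243),47).round(1),'turq',at_z(d,(440,284),20).round(1),'thick',at_z(d,(357,8),90).round(1),'walnut',at_z(d,(528,181),20).round(1))
E
```

```text
[[428.7 324.6  20. ]] [[429.7 327.1  47. ]] turq [[502.9 259.   20. ]] thick [[491.  434.9  90. ]] walnut [[579.2 310.6  20. ]]
```

play_rows(
  increments="1 -0.0005 0.002 -0.03 0;1 0 0 -0.03 0;1 0 0 -0.03 0;1 0 0 -0.02 0;1 0 0 -0.014 0;1 0 0 0 0;0 0 0 0 0;0 0 0 0 0;0 0 0 0 0;0 0 0 0 0;0 0 0 0 0;0 0 0 0 0;0 0 0 0 0;0 0 0 0 0;0 0 0 0.02 0;0 0 0 0.04 0;0 0 0 0.04 0;0 0 0 0 0",
)

```text
t: 8.95
ee_pos: [432.1, 327.2, 109.2]
orientation: [-2.577, -1.796, -0.013]
ft_force: [-0.1, -0.7, 0.4]
width: 35.7
```

play_rows(
  increments="0 0.013 -0.0351 0 -6.1;0 0.013 -0.0351 0 -6.1;0 0.013 -0.0351 0 -6.1;0 0.013 -0.0351 0 -6.1;0 0.013 -0.0351 0 -6.1;0 0.013 -0.0351 0 -6.1;0 0.013 -0.0351 0 -6.1;0 0.013 -0.0351 0 -6.1;0 0.013 -0.0351 0 -6.1;0 0.013 -0.0351 0 -6.1;0 0 0 0 0;0 0 0 0 0;0 0 0 0 0",
)

```text
t: 10.25
ee_pos: [558.5, -25.1, 104.0]
orientation: [-3.132, -0.241, 0.002]
ft_force: [-0.0, -0.2, -0.4]
width: 36.2
```

play_rows(
  increments="0 0.001 -0.0015 -0.03 0;0 0 0 -0.03 0;0 0 0 -0.015 0;0 0 0 -0.006 0;0 0 0 -0.003 0;0 0 0 0 0;0 0 0 0 0",
)

```text
t: 10.95
ee_pos: [561.2, -27.2, 21.6]
orientation: [3.132, 0.24, 0.003]
ft_force: [0.1, 0.0, -0.4]
width: 35.8
```

play_rows(
  increments="0 0 0 -0.001 0;0 0 0 0 0;0.65 0 0 0 0;0.65 0 0 0 0;0.65 0 0 0 0;0.65 0 0 0.02 0;0.65 0 0 0.04 0;0.65 0 0 0.05 0;1 0.002 0.0338 0 6.1;1 0.002 0.0338 0 6.1;1 0.002 0.0338 0 6.1;1 0.002 0.0338 0 6.1;1 0.002 0.0338 0 6.1;1 0.002 0.0338 0 6.1;1 0.002 0.0338 0 6.1;1 0.002 0.0338 0 6.1;1 0.002 0.0338 0 6.1;1 0.002 0.0338 0 6.1",
)

```text
t: 12.75
ee_pos: [580.3, 312.1, 129.6]
orientation: [-2.574, -1.802, 0.0]
ft_force: [-0.7, 0.1, 0.3]
width: 88.0
```

play_rows(
  increments="1 0 0 0 0;1 0 0 0 0;1 0 0 0 0",
)

```text
t: 13.05
ee_pos: [580.1, 309.6, 129.4]
orientation: [2.579, 1.794, -0.002]
ft_force: [-0.4, -0.2, 0.0]
width: 87.6
```

```bash
python3 - <<'E'
from h import *
o=ctrl.get_obs(); print(o['ee_pos'].round(1),o['qpos'].round(2))
d=grab('wrist','w3.png'); t=grab('top')
im=np.hstack([d['img'],cv2.resize(t['img'][140:310,270:440],(480,480))]); cv2.imwrite('pics/m3.png',cv2.resize(im,(800,343),interpolation=cv2.INTER_AREA)[:,:,::-1])
I=d['img'].astype(int)
E
```

```text
[580.1 309.6 129.4] [ 0.47  0.58  1.61 -0.    0.95  0.83]
```

View pics/m3.png

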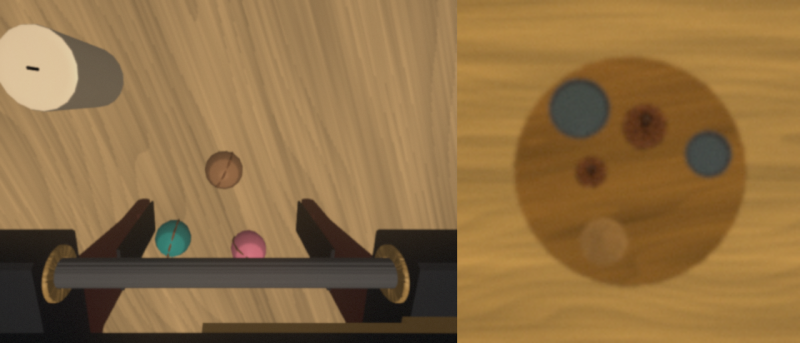

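The small cone stands well at its midpoint. The walnut is at full-resolution (314,238), centred between the open fingers, with turquoise and pink clear.

play_rows(
  increments="1 -0.0005 0.0015 -0.03 0;1 0 0 -0.03 0;1 0 0 -0.03 0;1 0 0 -0.025 0;1 0 0 -0.011 0;1 0 0 0 0;0 0 0 0 0;0 0 0 0 0;0 0 0 0 0;0 0 0 0 0;0 0 0 0 0;0 0 0 0 0;0 0 0 0 0;0 0 0 0 0;0 0 0 0.02 0;0 0 0 0.04 0;0 0 0 0.04 0;0 0 0 0 0",
)

```text
t: 14.95
ee_pos: [583.3, 314.0, 109.4]
orientation: [2.577, 1.795, 0.015]
ft_force: [0.6, 0.5, 0.1]
width: 36.1
```

play_rows(
  increments="0 -0.0041 -0.0348 0 5;0 -0.0041 -0.0348 0 5;0 -0.0041 -0.0348 0 5;0 -0.0041 -0.0348 0 5;0 -0.0041 -0.0348 0 5;0 -0.0041 -0.0348 0 5;0 -0.0041 -0.0348 0 5;0 -0.0041 -0.0348 0 5;0 -0.0041 -0.0348 0 5;0 -0.0041 -0.0348 0 5;0 -0.0041 -0.0348 0 5;0 -0.0041 -0.0348 0 5;0 0 0 0 0;0 0 0 0 0;0 0 0 0 0",
)

```text
t: 16.45
ee_pos: [530.6, -104.6, 103.3]
orientation: [-1.335, -2.843, -0.0]
ft_force: [-0.2, -0.4, 0.1]
width: 36.3
```

play_rows(
  increments="0 0 -0.0015 -0.03 0;0 0 0 -0.03 0;0 0 0 -0.015 0;0 0 0 -0.006 0;0 0 0 -0.003 0;0 0 0 0 0;0 0 0 0 0;0 0 0 0 0",
)

```text
t: 17.25
ee_pos: [531.4, -107.0, 20.5]
orientation: [1.334, 2.843, 0.001]
ft_force: [0.2, -1.2, 0.0]
width: 36.6
```

play_rows(
  increments="0 0 0 -0.0015 0;0 0 0 0 0;0 0 0 0 0;0.55 0 0 0 0;0.55 0 0 0 0;0.55 0 0 0 0;0.55 0 0 0 0;0.65 0 0 0.02 0;0.65 0 0 0.04 0;0.65 0 0 0.05 0;1 0 0 0.02 0;1 0 0 0 0",
)

```text
t: 18.45
ee_pos: [533.0, -107.4, 151.6]
orientation: [1.331, 2.838, 0.002]
ft_force: [-0.3, -0.2, -0.6]
width: 69.6
```

play_rows(
  increments="1 -0.0028 0.0387 0 0;1 -0.0028 0.0387 0 0;1 -0.0028 0.0387 0 0;1 -0.0028 0.0387 0 0;1 -0.0028 0.0387 0 0;1 -0.0028 0.0387 0 0;1 -0.0028 0.0387 0 0;1 -0.0028 0.0387 0 0;1 -0.0028 0.0387 0 0;1 -0.0028 0.0387 0 0;1 -0.0028 0.0387 0 0;1 -0.0028 0.0387 0 0;1 -0.0028 0.0387 0 0;1 -0.0028 0.0387 0 0;1 0 0 0 0;1 0 0 0 0;1 0 0 0 0",
)

```text
t: 20.15
ee_pos: [491.0, 433.5, 146.9]
orientation: [-1.334, -2.843, 0.004]
ft_force: [-0.5, -0.9, -0.9]
width: 87.6
```

```bash
python3 - <<'E'
from h import *
o=ctrl.get_obs(); print(o['ee_pos'].round(1),o['qpos'].round(2))
d=grab('wrist','w4.png'); t=grab('top')
im=np.hstack([d['img'],cv2.resize(t['img'][140:310,270:440],(480,480))]); cv2.imwrite('pics/m4.png',cv2.resize(im,(800,343),interpolation=cv2.INTER_AREA)[:,:,::-1])
E
```

```text
[491.  433.5 146.9] [ 0.71  0.55  1.61 -0.    0.98  0.01]
```

View pics/m4.png

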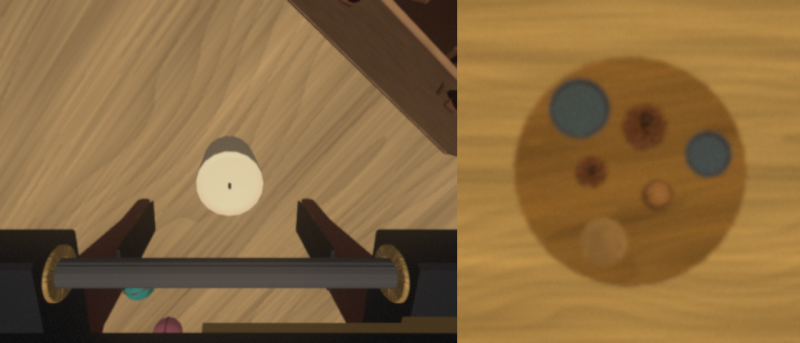

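The walnut stands on the tray between the narrow dish and the fir. The wrist panel shows the thick candle top at full-resolution (322,256), with the cone crate at the upper right. I'll check that clearance.

```bash
python3 - <<'E'
from h import *
d=load('wrist'); print(at_z(d,(322,256),90).round(1))
W=cloud(d); m=(abs(W[...,2]-90)<8)&(np.hypot(W[...,0]-492,W[...,1]-436)<50); print(cv2.minEnclosingCircle(W[m][:,:2].astype(np.float32)))
T=cloud(load('top')); P=T.reshape(-1,3); P=P[(P[:,2]>25)&(P[:,1]>480)&(P[:,1]<700)&(P[:,0]>300)&(P[:,0]<680)]
a=np.radians(40); q=P[:,:2]-[492,436]; al=q@[np.cos(a),np.sin(a)]; pe=q@[-np.sin(a),np.cos(a)]
print('crate miny',P[:,1].min(),'maxz',P[:,2].max()); k=(abs(al)<100)&(abs(pe)<60); print('in body box',k.sum(), P[k][:,2].max() if k.any() else '')
E
```

```text
[[490.9 438.5  90. ]]
((490.8155517578125, 437.7309265136719), 27.86843490600586)
crate miny 480.05956827526865 maxz 509.04122821819135
in body box 105 509.04122821819135
```

play_rows(
  increments="1 0.0005 0.004 -0.03 0;1 0 0 -0.03 0;1 0 0 -0.03 0;1 0 0 -0.017 0;1 0 0 0 0;1 0 0 0 0;0 0 0 0 0;0 0 0 0 0;0 0 0 0 0;0 0 0 0 0;0 0 0 0 0;0 0 0 0 0;0 0 0 0 0;0 0 0 0.02 0;0 0 0 0.03 0;0 0 0 0.03 0;0 0 0 0.02 0;0 0 0 0 0;0 0 0 0 0",
)

```text
t: 22.15
ee_pos: [491.7, 438.7, 140.5]
orientation: [-1.334, -2.844, 0.001]
ft_force: [-0.6, -0.7, -3.3]
width: 55.4
```

play_rows(
  increments="0 0.0127 -0.0375 0 -7.5;0 0.0127 -0.0375 0 -7.5;0 0.0127 -0.0375 0 -7.5;0 0.0127 -0.0375 0 -7.5;0 0.0127 -0.0375 0 -7.5;0 0.0127 -0.0375 0 -7.5;0 0.0127 -0.0375 0 -7.5;0 0.0127 -0.0375 0 -7.5;0 0.0127 -0.0375 0 -7.5;0 0.0127 -0.0375 0 -7.5;0 0.0127 -0.0375 0 -7.5;0 0.0127 -0.0375 0 -7.5;0 0 0 0 0;0 0 0 0 0;0 0 0 0 0;0 0 0 0 0",
)

```text
t: 23.75
ee_pos: [643.7, -9.8, 140.5]
orientation: [-2.953, -1.071, 0.002]
ft_force: [0.7, 0.7, -2.7]
width: 55.3
```

```bash
python3 - <<'E'
from h import *
o=ctrl.get_obs(); print(o['ee_pos'].round(1),o['qpos'].round(2),o['width'])
d=grab('wrist','w5.png'); s=grab('scene','s5.png')
im=np.hstack([d['img'],cv2.resize(s['img'][80:300,200:420],(480,480))]); cv2.imwrite('pics/m5.png',cv2.resize(im,(800,343),interpolation=cv2.INTER_AREA)[:,:,::-1])
E
```

```text
[643.7  -9.8 140.5] [-0.03  0.55  1.64  0.    0.96  0.84] 55.32084082223864
```

View pics/m5.png

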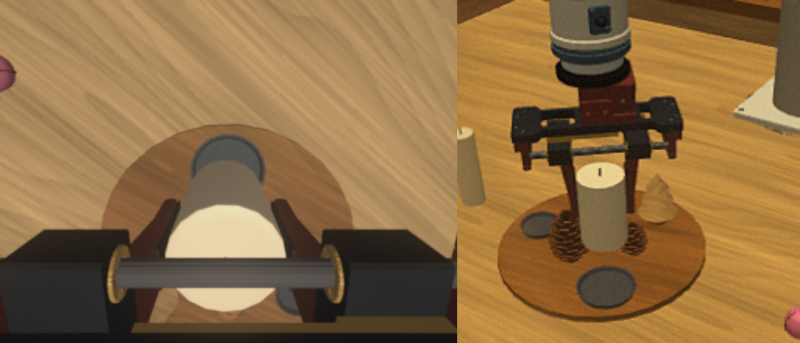

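The wrist panel shows the candle held upright, with the dish rim top at about (228,135) in panel pixels. I'll measure the held candle against the dish.

```bash
python3 - <<'E'
from h import *
from scipy.optimize import least_squares
d=load('wrist'); W=cloud(d); o=ctrl.get_obs(); e=o['ee_pos']
def cfit(P,r=None):
    f=(lambda x:np.hypot(P[:,0]-x[0],P[:,1]-x[1])-(r or x[2]))
    s=least_squares(f,[P[:,0].mean(),P[:,1].mean(),30],loss='soft_l1'); return s.x.round(1)
m=(np.hypot(W[...,0]-e[0],W[...,1]-e[1])<36)&(W[...,2]>e[2]+40)&(W[...,2]<e[2]+60)
I=d['img'].astype(int); m&=I.sum(2)>400
P=W[m];print('top z',np.median(P[:,2]),len(P)); c,_=cv2.findContours(m.astype(np.uint8),0,1); c=max(c,key=len)[:,0]
Q=W[c[:,1],c[:,0]]; print('candle mec',cv2.minEnclosingCircle(P[:,:2].astype(np.float32)))
# dish: dark outer rim top/sides, scan
uv=np.array([(191,162),(195,150),(204,141),(216,137),(228,135),(240,137),(252,142),(262,153),(265,164)])/.7143
for z in (24,): 
    X=at_z(d,uv,z)[:,:2]; print('dish',cfit(X),cfit(X,39))
S=cloud(load('scene')); mm=(np.hypot(S[...,0]-e[0],S[...,1]-e[1])<40)&(S[...,2]>e[2]-30)&(S[...,2]<e[2]+52)
s=load('scene')['img'].astype(int); mm&=(s.sum(2)>330)&(s[...,0]-s[...,2]<90)
P=S[mm]; 
print(len(P),P[:,2].min(),P[:,2].max())
for lo in (115,135,155,170):
    k=(P[:,2]>lo)&(P[:,2]<lo+15); print(lo,k.sum(),cfit(P[k],28) if k.sum()>10 else '')
E
```

```text
top z 189.3190098240633 12805
candle mec ((642.03662109375, -10.439373016357422), 28.09563636779785)
dish [640.5 -14.5  39.7] [641.2 -14.   30. ]
315 185.29076361016206 191.99196002483507
115 0 
135 0 
155 0 
170 0
```

play_rows(
  increments="0 -0.0005 -0.0033 -0.02 0;0 0 0 -0.02 0;0 0 0 -0.02 0;0 0 0 -0.01 0;0 0 0 -0.005 0;0 0 0 -0.003 0;0 0 0 0 0;0 0 0 0 0",
)

```text
t: 24.65
ee_pos: [644.5, -14.4, 64.0]
orientation: [2.954, 1.068, 0.002]
ft_force: [-0.0, 0.1, -2.8]
width: 55.3
```

play_rows(
  increments="0 0 0.001 -0.002 0;0 0 0 -0.001 0;0 0 0 -0.001 0;0 0 0 0 0;0 0 0 0 0",
)

```text
t: 25.15
ee_pos: [644.1, -13.3, 59.7]
orientation: [2.954, 1.068, 0.001]
ft_force: [-2.1, 0.0, 4.0]
width: 55.4
```

play_rows(
  increments="0.8 0 0 0 0;0.8 0 0 0 0;0.8 0 0 0 0;0.8 0 0 0 0;0.9 0 0 0.02 0;0.9 0 0 0.04 0;0.9 0 0 0.04 0;1 0 0 0.03 0;1 0 0 0 0;1 0 0 0 0",
)

```text
t: 26.15
ee_pos: [644.1, -13.4, 189.6]
orientation: [2.954, 1.068, 0.002]
ft_force: [0.2, 0.5, -0.5]
width: 88.3
```

```bash
python3 - <<'E'
from h import *
o=ctrl.get_obs(); print(o['ee_pos'].round(1),o['qpos'].round(2),o['width'])
d=grab('wrist'); W=cloud(d)
m=(abs(W[...,2]-108)<8)&(np.hypot(W[...,0]-642,W[...,1]+13)<45)&(d['img'].astype(int).sum(2)>350); P=W[m]
print(len(P),np.median(P[:,2]),cv2.minEnclosingCircle(P[:,:2].astype(np.float32)))
cv2.imwrite('pics/w6.png',d['img'][:,:,::-1])
E
```

```text
[644.1 -13.4 189.6] [-0.04  0.49  1.61 -0.    1.04  0.84] 88.28525054037391
5523 108.42884070891952 ((642.6326904296875, -13.70263671875), 27.84356689453125)
```

View pics/w6.png

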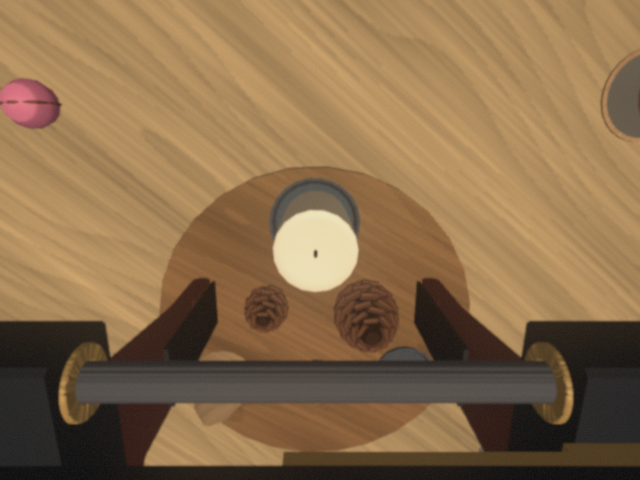

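The thick candle is seated in the wide dish: its top at (315,251) measures z=108.4, centred at (642.6,−13.7). Now the slim candle.

play_rows(
  increments="1 -0.0076 -0.0312 0 6;1 -0.0076 -0.0312 0 6;1 -0.0076 -0.0312 0 6;1 -0.0076 -0.0312 0 6;1 -0.0076 -0.0312 0 6;1 -0.0076 -0.0312 0 6;1 -0.0076 -0.0312 0 6;1 -0.0076 -0.0312 0 6;1 -0.0076 -0.0312 0 6;1 -0.0076 -0.0312 0 6;1 0 0 0 0;1 0 0 0 0;1 0 0 0 0;1 0 0 0 0",
)

```text
t: 27.6
ee_pos: [568.1, -324.1, 188.6]
orientation: [-2.023, -2.402, 0.0]
ft_force: [0.5, 0.4, -1.3]
width: 87.8
```

```bash
python3 - <<'E'
from h import *
o=ctrl.get_obs(); print(o['ee_pos'].round(1),o['orientation'].round(3))
d=grab('wrist'); W=cloud(d)
m=(abs(W[...,2]-120)<6)&(np.hypot(W[...,0]-568,W[...,1]+326)<35)&(d['img'].astype(int).sum(2)>350); P=W[m]
print(len(P),np.median(P[:,2]),cv2.minEnclosingCircle(P[:,:2].astype(np.float32)))
m=(abs(W[...,2]-74)<5)&(np.hypot(W[...,0]-526,W[...,1]+432)<40); P=W[m]
print(len(P),cv2.minEnclosingCircle(P[:,:2].astype(np.float32)) if len(P) else '')
E
```

```text
[ 568.1 -324.1  188.6] [-2.023 -2.402  0.   ]
2725 120.37182405320766 ((567.0816650390625, -325.7563171386719), 19.03809356689453)
1592 ((523.5468139648438, -431.5845947265625), 25.0028133392334)
```

play_rows(
  increments="1 -0.001 -0.0015 -0.03 0;1 0 0 -0.03 0;1 0 0 -0.03 0;1 0 0 -0.03 0;1 0 0 -0.018 0;1 0 0 0 0;0 0 0 0 0;0 0 0 0 0;0 0 0 0 0;0 0 0 0 0;0 0 0 0 0;0 0 0 0 0;0 0 0 0 0;0 0 0 0 0;0 0 0 0.02 0;0 0 0 0.03 0;0 0 0 0.03 0;0 0 0 0.03 0;0 0 0 0 0;0 0 0 0 0",
)

```text
t: 29.65
ee_pos: [566.8, -326.8, 160.9]
orientation: [2.025, 2.402, 0.0]
ft_force: [-0.8, -0.4, -2.3]
width: 37.7
```

play_rows(
  increments="0 0.0029 0.0256 0 0;0 0.0029 0.0256 0 0;0 0.0029 0.0256 0 0;0 0.0029 0.0256 0 0;0 0.0029 0.0256 0 0;0 0.0029 0.0256 0 0;0 0 0 0 0;0 0 0 0 0;0 0 0 0 0;0 0 0 0 0",
)

```text
t: 30.65
ee_pos: [584.0, -174.2, 160.6]
orientation: [-2.026, -2.4, 0.001]
ft_force: [-0.1, -0.3, -1.7]
width: 38.0
```

```bash
python3 - <<'E'
from h import *
o=ctrl.get_obs(); e=o['ee_pos'];print(e.round(1),o['width'])
d=grab('wrist'); W=cloud(d); grab('scene')
m=(np.hypot(W[...,0]-e[0],W[...,1]-e[1])<30)&(W[...,2]>e[2]+50)&(d['img'].astype(int).sum(2)>380); P=W[m]
print(len(P),np.median(P[:,2])); P=P[abs(P[:,2]-np.median(P[:,2]))<5]; print(cv2.minEnclosingCircle(P[:,:2].astype(np.float32)))
cv2.imwrite('pics/w7.png',d['img'][:,:,::-1])
E
```

```text
[ 584.  -174.2  160.6] 37.97394562552244
7040 229.83515658063692
((582.97998046875, -173.0476837158203), 19.330522537231445)
```

View pics/w7.png

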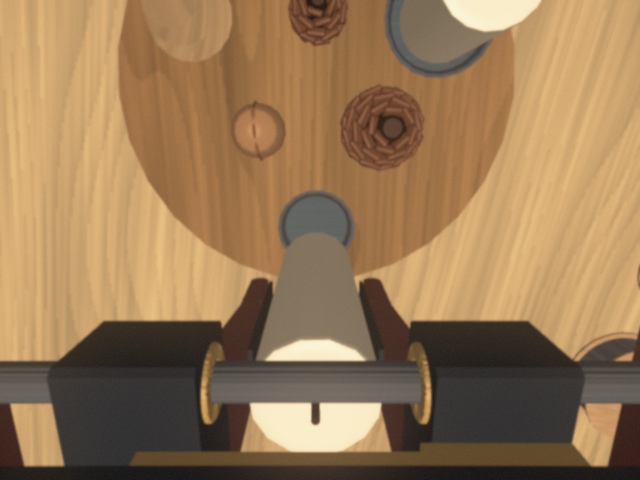

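The dish rim spans columns 279–355 with its top at row 191, so its centre is near (317,228). The walnut at (258,130) and both cones stand as placed.

```bash
python3 - <<'E'
from h import *
d=load('wrist'); print(at_z(d,[(317,228),(316,191),(279,227),(355,227)],24).round(1))
E
```

```text
[[ 584.  -172.4   24. ]
 [ 578.4 -144.2   24. ]
 [ 554.8 -176.6   24. ]
 [ 612.9 -166.7   24. ]]
```

play_rows(
  increments="0 0.001 0.0008 -0.02 0;0 0 0 -0.02 0;0 0 0 -0.02 0;0 0 0 -0.015 0;0 0 0 -0.007 0;0 0 0 -0.004 0;0 0 0 0 0;0 0 0 0 0;0 0 0 0 0",
)

```text
t: 31.65
ee_pos: [585.9, -172.7, 76.0]
orientation: [2.024, 2.401, 0.001]
ft_force: [0.1, 0.6, -1.3]
width: 37.5
```

play_rows(
  increments="0 -0.0005 0 -0.003 0;0 0 0 -0.002 0;0 0 0 -0.001 0;0 0 0 0 0;0 0 0 0 0",
)

```text
t: 32.15
ee_pos: [584.8, -172.5, 69.4]
orientation: [-2.025, -2.402, 0.0]
ft_force: [-1.1, 0.2, 2.7]
width: 37.8
```

play_rows(
  increments="0.65 0 0 0 0;0.65 0 0 0 0;0.65 0 0 0 0;0.65 0 0 0 0;0.65 0 0 0.02 0;0.65 0 0 0.04 0;0.65 0 0 0.04 0;0.65 0 0 0.04 0;0.65 -0.01 -0.03 0.02 0;0.65 -0.02 -0.04 0 0;0.65 -0.02 -0.04 0 0;0.65 -0.02 -0.04 0 0;0.65 -0.02 -0.04 0 0;0.65 -0.02 -0.04 0 0;0.65 0 0 0 0;0.65 0 0 0 0;0.65 0 0 0 0",
)

```text
t: 33.85
ee_pos: [475.2, -401.6, 229.0]
orientation: [-2.024, -2.402, -0.001]
ft_force: [0.5, 0.6, -0.7]
width: 57.3
```

```bash
python3 - <<'E'
from h import *
o=ctrl.get_obs(); print(o['ee_pos'].round(1))
t=grab('top'); s=grab('scene'); W=cloud(t); S=cloud(s)
C=dict(wide=(642.8,-13.3),narrow=(584.4,-172.2),fir=(476.5,-41),tray=(567.5,-75.4))
for k,(c,lo,hi) in dict(thick=((642.8,-13.3),85,112),slim=((584.4,-172),110,142),large=((614,-92),35,92),small=((560,-27),27,64),walnut=((530,-106),25,58),spool=((527,-432),30,80)).items():
    for n,V in (('top',W),('scene',S)):
        m=(np.hypot(V[...,0]-c[0],V[...,1]-c[1])<42)&(V[...,2]>lo)&(V[...,2]<hi); P=V[m]
        if len(P)<5: print(k,n,len(P)); continue
        q,r=cv2.minEnclosingCircle(P[:,:2].astype(np.float32)); print(k,n,np.round(q,1),round(r,1),'maxz',P[:,2].max().round(1),{a:round(float(np.hypot(*(np.array(q)-b)))) for a,b in C.items()})
im=np.hstack([cv2.resize(t['img'][140:310,270:440],(400,400)),cv2.resize(s['img'][150:300,200:370],(400,400))]); cv2.imwrite('pics/m8.png',im[:,:,::-1])
E
```

```text
[ 475.2 -401.6  229. ]
thick top [644.3 -12.4] 28.6 maxz 112.0 {'wide': 2, 'narrow': 171, 'fir': 170, 'tray': 99}
thick scene [643.  -13.7] 29.5 maxz 111.5 {'wide': 0, 'narrow': 169, 'fir': 169, 'tray': 97}
slim top [ 585.6 -170.7] 19.3 maxz 141.8 {'wide': 167, 'narrow': 2, 'fir': 169, 'tray': 97}
slim scene [ 585.8 -169.9] 19.1 maxz 141.0 {'wide': 167, 'narrow': 3, 'fir': 169, 'tray': 96}
large top [615.7 -91.2] 27.2 maxz 90.8 {'wide': 83, 'narrow': 87, 'fir': 148, 'tray': 51}
large scene [617.4 -92.7] 24.6 maxz 89.0 {'wide': 83, 'narrow': 86, 'fir': 150, 'tray': 53}
small top [561.3 -25.6] 18.8 maxz 63.5 {'wide': 82, 'narrow': 148, 'fir': 86, 'tray': 50}
small scene [562.2 -25.9] 18.0 maxz 61.7 {'wide': 82, 'narrow': 148, 'fir': 87, 'tray': 50}
walnut top [ 532.5 -106.4] 19.0 maxz 57.8 {'wide': 144, 'narrow': 84, 'fir': 86, 'tray': 47}
walnut scene [ 534.  -106.2] 18.3 maxz 54.4 {'wide': 143, 'narrow': 83, 'fir': 87, 'tray': 45}
spool top [ 525.4 -432.1] 27.4 maxz 77.9 {'wide': 435, 'narrow': 267, 'fir': 394, 'tray': 359}
spool scene [ 525.1 -432.6] 27.3 maxz 75.5 {'wide': 435, 'narrow': 267, 'fir': 395, 'tray': 360}
```

View pics/m8.png

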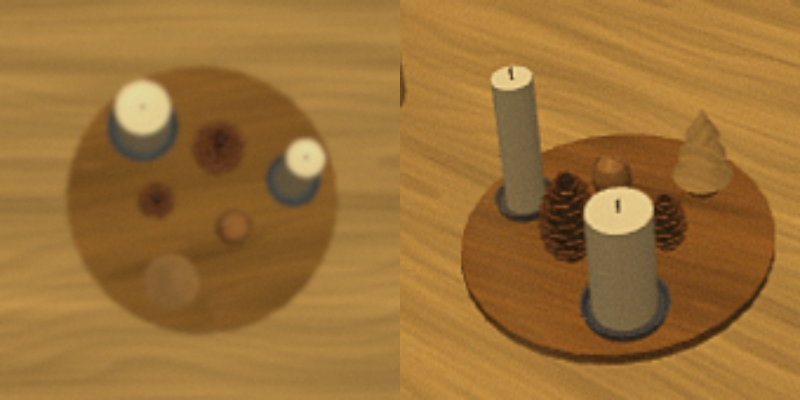

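Both candles sit in their dishes, the cones are upright and the walnut is in place. The slim candle looks slightly leaning in the scene view, probably perspective, so I'll check its axis and top height numerically.

```bash
python3 - <<'E'
from h import *
from scipy.optimize import least_squares
S=cloud(load('scene')); T=cloud(load('top'))
for k,c,r,h in(('slim',(585,-171),19,138),('thick',(643,-13.3),28,108)):
    m=(np.hypot(S[...,0]-c[0],S[...,1]-c[1])<r+8)&(S[...,2]>30)&(S[...,2]<h-5); P=S[m]
    f=lambda x:np.hypot(P[:,0]-x[0]-x[2]*(P[:,2]-18),P[:,1]-x[1]-x[3]*(P[:,2]-18))-r
    s=least_squares(f,[*c,0,0],loss='soft_l1'); print(k,s.x.round(3),len(P))
    m=(np.hypot(T[...,0]-c[0],T[...,1]-c[1])<r*.7)&(T[...,2]>h-20);P=T[m];A=np.c_[P[:,:2]-c,np.ones(len(P))]
    print('top plane',np.linalg.lstsq(A,P[:,2],rcond=None)[0].round(3))
E
```

```text
slim [ 5.83660e+02 -1.72131e+02 -0.00000e+00 -5.00000e-03] 721
top plane [-3.80000e-02 -9.00000e-03  1.38406e+02]
thick [ 6.41817e+02 -1.46650e+01  6.00000e-03 -1.60000e-02] 844
top plane [ 1.00000e-03 -9.00000e-03  1.07914e+02]
```

Both candles are upright (tilt under 0.02 rad from the side fit), with tops at 138.4 and 107.9 mm, which means they are seated on the dish floors.

```bash
python3 -c "
from workcell import ctrl
print(ctrl.close_job())"
```

```text
the job is handed in; nothing more can be done
None
```

The Advent tray is made up and the job is handed in, at about 34 s of the 128 s allowed. No verdict was reported. My last checks, from the top and scene cameras, were all within the limits:

| Item | Result | Limit |
|---|---|---|
| Thick candle | 0–2 mm from the wide dish centre, on its floor, tilt about 0.02 rad | 12 mm, 0.08 rad |
| Slim candle | 2–3 mm from the narrow dish centre, on its floor, tilt under 0.01 rad | 12 mm, 0.08 rad |
| Large cone | 83 and 86–87 mm from the wide and narrow dishes, 51–53 mm from the tray centre | 69.5–101 mm, 33.5–64.5 mm |
| Small cone | 82 and 86–87 mm from the wide dish and fir, 50 mm from the tray centre | 69.5–101 mm, 33.5–64.5 mm |
| Walnut | 83–84 and 86–87 mm from the narrow dish and fir, 45–47 mm from the tray centre | 69.5–101 mm, 33.5–64.5 mm |
| Twine spool | within 4 mm of where it was first measured, not touched | 15 mm |

- **Upright cones:** I judged these from the pictures and their top heights. I did not measure their tilt.
- **Disagreement:** a plane fitted to the few depth points on the slim candle's top suggested a 0.04 rad slope, against about 0.005 rad from its side. Both are within 0.08 rad. The two cameras otherwise agreed to about 2 mm.
- **Setting down:** both candles were lowered until the wrist force showed contact, then released.

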